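# Close the vials and set the block heater

### The arm

A 7-joint arm with a two-finger parallel gripper is mounted at the origin on the work surface. World frame = base frame: x ahead of the robot, y to its left, z up, the work surface at z = 0. Lengths are in m, angles in rad, forces in N, time in s.
With the tool pointing down it reaches from about 0.425 to 0.925 m from the base axis. Payload 6.8 kg.
Tool frame: the origin (TCP) lies at the very end of the fingers, on their centre line; the grasp point (between the pads) lies bot.grip_depth behind it (bot.grip_depth is the distance from the TCP to the grasp point, in m); z points along the fingers, y is the line along which they close (so a half turn about z gives the same grasp; the last joint's range is limited). The gripper opens to 85 mm and grips with 20 to 120 N. Pads are 22 mm wide; open, the fingers measure 114 mm over their backs; the gripper's body (76 mm by 85 mm) begins 54 mm behind the grasp point. The pads swing forward as they close: fully open they stand 13 mm farther back than shut.
Start: joints at [-1.284, 0.477, 0.022, 1.555, -0.011, 1.109, -0.083], TCP at [0.26, 0.623, 0.231] pointing down, gripper open.
Joint ranges: [-2.96, 2.96], [-0.34, 2.1], [-1.41, 1.46], [0.24, 2.44], [-1.37, 4.51], [0.17, 1.92], [-2.96, 2.96]. Speed limits (rad/s): [2.39, 2.39, 3.14, 3.14, 3.14, 3.14, 3.14].

### API

Orientations are given as a unit quaternion [w, x, y, z].
In Python, from station import bot gives the robot as it stands.
- The arm moves only by the tool send_rows, never from a script. Its arguments are lists of equal length, an entry for each row: "slide": the shift along the tool's x, y, z in mm, a list of three; "roll": the turn about the tool's z in degrees; "claw": the opening, from 0 (shut) to 1 (fully open). A call has exactly 8 rows; each row is the pose to reach, as a shift and turn from the pose commanded when the call began, along the tool's axes at that moment; what a row does not reach only later rows make up. A row lasts 1/12 s, in which the tool goes at most 41.7 mm and 7.16 degrees, less where a joint would pass 70% of its speed; a pose out of reach is approached as far as the arm can. A call with a gripper value outside its range is refused whole. The fingers move at their own pace and stop on an object; "force" is the grip in N (left out, the last holds). Time passes only in rows, so rows that repeat a pose let the fingers close, or fill a call up. It gives the time, the measured TCP pose, the force, the opening and the grip force at its end, in the units of the state.
- bot.get_obs(): the state, without advancing time (a new reading comes with each control period).
- bot.read_camera(name): name is "scene" or "top"; returns the picture (480x640x3 uint8, red, green, blue); there is no depth.
- bot.camera_model(name): a dict with "camera_matrix" (3x3 intrinsics, pixels), "camera_from_world" (4x4, takes a point from world to camera coordinates). Camera axes: x right, y down, z forward; pixel columns grow to the right and rows downward; lengths in m; the calibration is good to about 2 mm. A picture is of the moment at which its call begins. camera_model takes no time and is no camera call.
- bot.hand_in(): hands the job in; it is judged then, once.
The state is a dict: "t": time; "q": joint angles; "joint_vel": joint speeds; "joint_torque": joint torques, N m; "eef_pos": TCP position; "tool_rot": TCP orientation; "contact_force": force on the tool from outside, world axes, zero at the start; "torque": the same for the moment, N m; "gripper_width": opening from 0.0 (shut) to 1.0 (fully open); "grasp_force": force on a finger pad.
Only numpy, scipy, OpenCV 4.12 (cv2) and the standard library are available. Lean on these libraries where they do the work, as an engineer would, in place of code of your own. Each camera call takes 0.05 s, during which the arm holds its last target. There are 200 camera calls.

### The job

Two of the four vials in the block heater have been left open: press both flip caps fully shut, then turn the thermostat dial until its white pointer points at the dark arrow marker beside the scale. Leave all four vials shut, let go of the dial, and do not shove or knock over the other things on the bench.

Things in the scene. Friction and masses are not known exactly. Their poses are not given: they have to be found in the camera images.
- heater: Orange dry-block heater, fixed: 190 mm deep (x), 310 wide (y), top 85 above the bench. Origin: centre of underside; x points away from the robot, y left, at yaw 0. An aluminium well block on its top (100 x 190 x 6 mm, centred y=+50) holds four vials in a row along y: x=0, y=-13, 29, 71, 113, in any order. Dial axis at x=0, y=-97.5.
- dial_grip (a point): Middle of the dial's grip on its vertical axis, 118 mm above the bench; turns with the dial. Dial: black disc 56 mm across, its top 95 above the bench, with an upright bar grip across it, 46 long (this frame's x), 14 wide (y), top 125 above the bench, sides free down to the disc. White pointer line on one half of the bar and disc, along -x. z up.
- dial (a joint): Thermostat dial's angle, rad: 0 at the low stop, growing clockwise seen from above, to 4.71. Light friction (0.04 N m), stays where left. At 0 the pointer lies along (-0.707, +0.707) in the heater's x, y. Starts at 0 to 0.5.
- dial_mark (a point): Point at the disc's rim under the white pointer line, 28 mm from the axis; axes as dial_grip.
- marker_axis (a point): Set marker's frame, on the dial's axis: -x points from the axis to the marker, z up. The marker is a small dark steel arrow, fixed flat on the panel outside the dial's scale of black ticks, 39 to 59 mm from the axis, 5 high, its tip towards the dial. It lies 1.4 to 2.7 rad clockwise from the dial's low stop.
- marker_mark (a point): Where the pointer's rim point (dial_mark) has to come: 28 mm from the dial's axis, in the marker's direction.
- vial_a: Clear sample vial, 27 mm across, neck 30, fixed in the block. Origin: on its axis at the block's top, 91 mm above the bench; axes as the heater's. Rim at z=34. The white cap's hinge line runs along y at x=+16.5, z=34 (side away from the robot). Cap: disc 30 across, 6 thick, with a thumb tab 11 wide reaching 36.5 from the hinge; shut, its top is at z=41.
- cap_a (a joint): Opening of vial a's cap, rad: 0 shut flat on the rim, 1.57 upright, 2.2 leaning back at its stop, away from the robot. Open caps start at 1.45 to 2.05. Stiff hinge (0.04 N m): stays where left; about 2.5 N on the cap's middle presses it down.
- vial_b: Clear sample vial, 27 mm across, neck 30, fixed in the block. Origin: on its axis at the block's top, 91 mm above the bench; axes as the heater's. Rim at z=34. The white cap's hinge line runs along y at x=+16.5, z=34 (side away from the robot). Cap: disc 30 across, 6 thick, with a thumb tab 11 wide reaching 36.5 from the hinge; shut, its top is at z=41.
- cap_b (a joint): Opening of vial b's cap, rad: 0 shut flat on the rim, 1.57 upright, 2.2 leaning back at its stop, away from the robot. Open caps start at 1.45 to 2.05. Stiff hinge (0.04 N m): stays where left; about 2.5 N on the cap's middle presses it down.
- vial_c: Clear sample vial, 27 mm across, neck 30, fixed in the block. Origin: on its axis at the block's top, 91 mm above the bench; axes as the heater's. Rim at z=34. The white cap's hinge line runs along y at x=+16.5, z=34 (side away from the robot). Cap: disc 30 across, 6 thick, with a thumb tab 11 wide reaching 36.5 from the hinge; shut, its top is at z=41.
- cap_c (a joint): Opening of vial c's cap, rad: 0 shut flat on the rim, 1.57 upright, 2.2 leaning back at its stop, away from the robot. Open caps start at 1.45 to 2.05. Stiff hinge (0.04 N m): stays where left; about 2.5 N on the cap's middle presses it down.
- vial_d: Clear sample vial, 27 mm across, neck 30, fixed in the block. Origin: on its axis at the block's top, 91 mm above the bench; axes as the heater's. Rim at z=34. The white cap's hinge line runs along y at x=+16.5, z=34 (side away from the robot). Cap: disc 30 across, 6 thick, with a thumb tab 11 wide reaching 36.5 from the hinge; shut, its top is at z=41.
- cap_d (a joint): Opening of vial d's cap, rad: 0 shut flat on the rim, 1.57 upright, 2.2 leaning back at its stop, away from the robot. Open caps start at 1.45 to 2.05. Stiff hinge (0.04 N m): stays where left; about 2.5 N on the cap's middle presses it down.
- beaker_large: Bystander: glass beaker, 72 mm across, 95 mm tall. Origin: centre of its underside.
- beaker_small: Bystander: glass beaker, 54 mm across, 70 mm tall. Origin: centre of its underside.
- wash_bottle: Bystander: white plastic bottle, 66 mm across, 170 mm tall. Origin: centre of its underside.
- dish: Bystander: shallow white porcelain dish, 90 mm across, 16 mm tall. Origin: centre of its underside.
- spatula: Bystander: steel spatula lying flat on the bench, 190 mm long along its x. Origin: on its underside.
- jar: Bystander: brown glass jar with a black lid, 64 mm across, 85 mm tall. Origin: centre of its underside.
- calculator: Bystander: black desk calculator, 150 x 100 x 20 mm. Origin: centre of its underside.

How it is judged:
On the way, in this order (a step that is already met when the one before it is completed fails the run):
1. all four vial caps are shut (value of joint each of cap_a, cap_b, cap_c, cap_d below 0.09 rad), for 0.2 s.
2. the dial points at the marker, with the caps still shut (all of step 1 and angle between the x axis of dial_grip and the x axis of marker_axis, either way round below 0.105 rad and horizontal distance between dial_mark and marker_mark below 0.01 m), for 0.2 s.
At the end, for the whole second after the job is handed in: All four caps are shut (each within 0.09 rad of flat), and the dial rests with its pointer within 0.105 rad (6 degrees) of the marker (all of step 2 and velocity of joint dial between -0.05 and 0.05 rad/s); the robot touches nothing.
It fails at once if a bystander (beaker, dish, bottle, jar, spatula, calculator) is pushed more than 30 mm from its place or knocked over (distance of any of beaker_large, beaker_small, wash_bottle, dish, spatula, jar, calculator from where it was at the start of the episode above 0.03 m or angle between any of beaker_large, beaker_small, wash_bottle, dish, spatula, jar, calculator's own z axis and vertical above 0.6 rad).
It also fails if it takes over 62 s, if anything falls off the work surface, if the arm or the gripper's body presses on something with over 40 N, if the wrist force passes 120 N, or if a joint passes its speed limit or range.

## Working session

There is one attempt and no reset: what is moved stays moved. The work goes in short steps, Python scripts to look and compute and a tool call to move; the robot and the scene stay as the last step left them, time stands still between calls to the robot, and variables do not carry over. Pictures are saved under pics/ and viewed, at most 10 in all, crops included, and the job is handed in when it is done.

Besides the shell and the picture viewer there is one more tool, called after "Emit:" as name(argument=value, ...) on one line, values as JSON. send_rows: Moves the arm, as the interface text tells. Its arguments: {"type":"object","properties":{"slide":{"type":"array","items":{"type":"array","items":{"type":"number"}}},"roll":{"type":"array","items":{"type":"number"}},"claw":{"type":"array","items":{"type":"number"}},"force":{"type":"number"}},"required":["slide","roll","claw"]}

```bash
mkdir -p pics; ls; python3 - <<'E'
from station import bot
import cv2, numpy as np
o=bot.get_obs(); print(o['t'],o['eef_pos'],o['tool_rot'],o['gripper_width'],bot.grip_depth)
for n in('scene','top'):
    cv2.imwrite(f'pics/{n}0.png',bot.read_camera(n)[:,:,::-1])
    m=bot.camera_model(n); print(n,np.round(m['camera_matrix'],1).tolist(),np.round(m['camera_from_world'],4).tolist())
E
```

```text
pics
0.0 [0.25939822 0.62252519 0.23032526] [-1.19011284e-04  1.96091873e-01  9.80585093e-01 -9.15972188e-04] 1.0019290926209583 0.0187
scene [[474.2, 0.0, 321.1], [0.0, 474.2, 233.0], [0.0, 0.0, 1.0]] [[0.693, 0.7209, -0.0045, -0.4468], [0.3937, -0.3837, -0.8353, -0.0962], [-0.6039, 0.5772, -0.5497, 1.6263], [0.0, 0.0, 0.0, 1.0]]
top [[534.4, 0.0, 329.3], [0.0, 534.4, 237.6], [0.0, 0.0, 1.0]] [[0.0268, -0.9996, 0.0083, 0.0849], [-0.9883, -0.0277, -0.15, 0.5428], [0.1502, -0.0042, -0.9886, 1.4834], [0.0, 0.0, 0.0, 1.0]]
```

View pics/scene0.png

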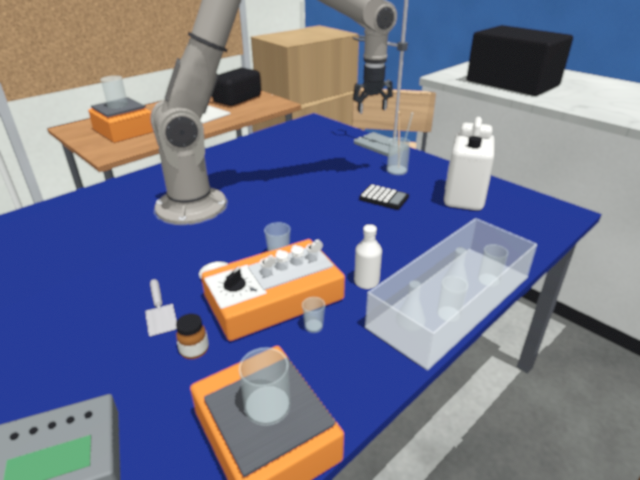

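View pics/top0.png

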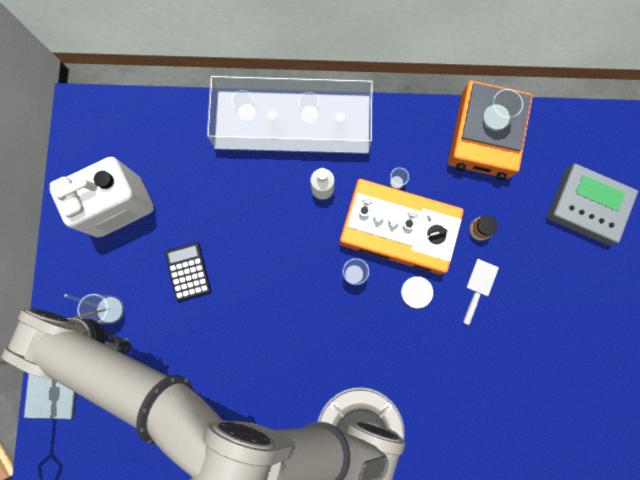

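The heater is at about (402,226) in top and (273,287) in scene. The dial is at (437,235) in top, and the vials run in a row on its left. Next I'll zoom in.

```bash
python3 - <<'E'
import cv2
a=cv2.imread('pics/top0.png')[175:279,336:472]; cv2.imwrite('pics/topc.png',cv2.resize(a,None,fx=5.5,fy=5.5,interpolation=cv2.INTER_CUBIC))
a=cv2.imread('pics/scene0.png')[232:342,198:350]; cv2.imwrite('pics/scenec.png',cv2.resize(a,None,fx=5,fy=5,interpolation=cv2.INTER_CUBIC))
E
```

```text
(no output)
```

View pics/topc.png

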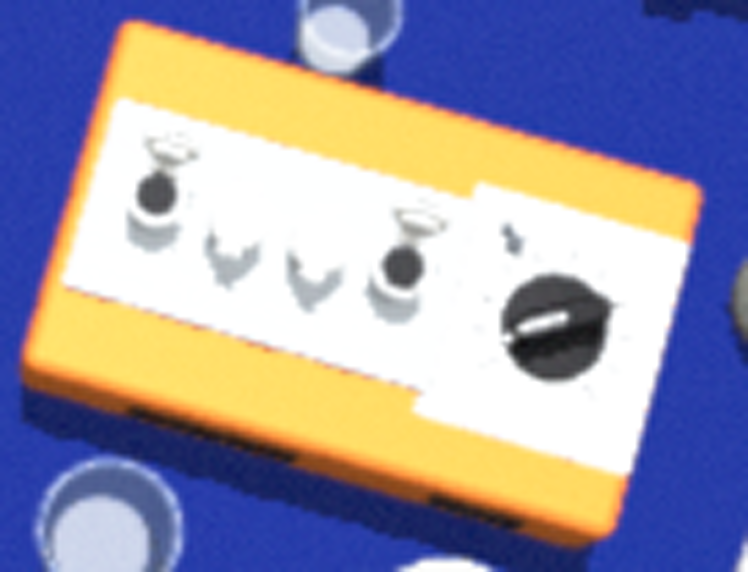

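View pics/scenec.png

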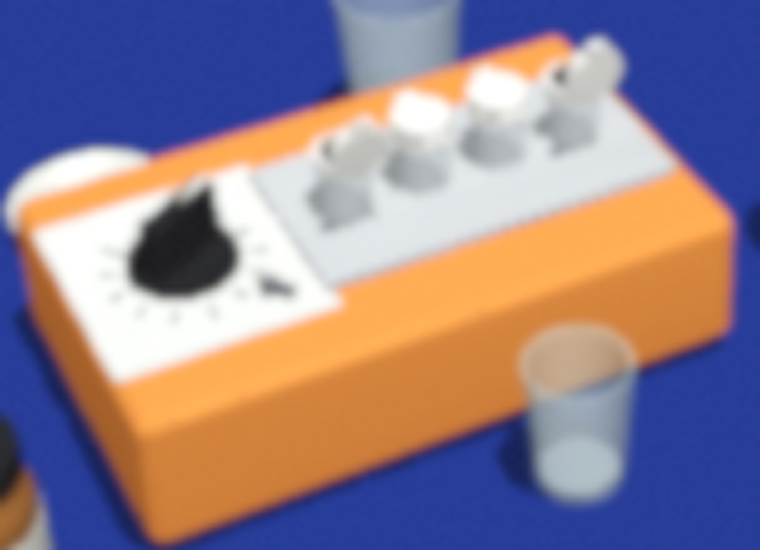

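The vials at the two ends of the row are open: y=113 at crop (157,193) and y=-13 at crop (403,267). The dial disc centre is at crop (555,328), with the pointer going left and slightly down. The marker is at crop (512,238). I'll fit the heater pose, including z, from both views.

```bash
cat > h.py <<'E'
import numpy as np
from scipy.optimize import least_squares
from station import bot
M={n:bot.camera_model(n) for n in('scene','top')}
def proj(n,p):
    m=M[n]; c=np.asarray(m['camera_from_world'])@np.append(p,1); u=np.asarray(m['camera_matrix'])@c[:3]; return u[:2]/u[2]
def tri(a,b): # top px, scene px
    return least_squares(lambda p:np.r_[proj('top',p)-a,proj('scene',p)-b],[.6,0,.1])
def onplane(n,px,z):
    s=least_squares(lambda p:proj(n,[p[0],p[1],z])-px,[.6,0]).x; return np.r_[s,z]
tc=lambda u,v:np.array([(u+.5)/5.5-.5+336,(v+.5)/5.5-.5+175])
sc=lambda u,v:np.array([(u+.5)/5-.5+198,(v+.5)/5-.5+232])
E
python3 - <<'E'
from h import *
T={'fl':(tc(128,22),(.095,.155,.085)),'fr':(tc(702,190),(.095,-.155,.085)),'nl':(tc(25,358),(-.095,.155,.085)),'dial':(tc(555,328),(0,-.0975,.095)),'vl':(tc(157,193),(0,.113,.125)),'vr':(tc(403,267),(0,-.013,.125))}
S={'fr':(sc(148,432),T['fr'][1]),'fl':(sc(735,222),T['fl'][1]),'nl':(sc(555,35),T['nl'][1]),'nr':(sc(20,210),(-.095,-.155,.085)),'dial':(sc(182,257),T['dial'][1])}
for k in('fl','fr','nl','dial'):
    r=tri(T[k][0],S[k][0]); print(k,r.x.round(4),round(r.cost,2))
def W(p,l):
    c,s=np.cos(p[3]),np.sin(p[3]); return np.array([p[0]+c*l[0]-s*l[1],p[1]+s*l[0]+c*l[1],p[2]+l[2]])
f=lambda p:np.concatenate([proj('top',W(p,l))-u for u,l in T.values()]+[proj('scene',W(p,l))-u for u,l in S.values()])
r=least_squares(f,[.6,0,0,-.1],loss='soft_l1'); p=r.x; print('pose',p.round(4)); print(f(p).reshape(-1,2).round(1).tolist())
R=np.array([[np.cos(p[3]),np.sin(p[3])],[-np.sin(p[3]),np.cos(p[3])]])
ax=W(p,(0,-.0975,0))
for nm,n,px,z in [('ptr tip top','top',tc(507,338),.095),('grip line end','top',tc(568,317),.125),('grip line out','top',tc(522,330),.125),('mark top','top',tc(512,238),.09),('mark scene','scene',sc(275,286),.088),('disc top','top',tc(555,328),.095)]:
    w=onplane(n,px,z); d=R@(w-ax)[:2]; print(nm,w.round(4),'local',d.round(4),'ang',np.arctan2(d[1],d[0]).round(3))
for k in(.113,-.013): print('vial',W(p,(0,k,.091)).round(4),'hinge',W(p,(.0165,k,.125)).round(4))
print('axis',ax.round(4))
E
```

```text
fl [0.7056 0.0215 0.0806] 0.07
fr [ 0.6267 -0.2717  0.0803] 0.51
nl [0.5274 0.0682 0.084 ] 0.48
dial [ 0.55   -0.1962  0.0915] 0.01
pose [ 0.5761 -0.1019 -0.0042 -0.2626]
[[-0.8, -1.1], [1.0, -0.8], [-1.0, 1.6], [0.0, -0.2], [0.0, 0.8], [-0.1, 0.4], [-2.1, 1.1], [1.0, 0.2], [1.1, -0.1], [-2.0, -1.2], [0.4, 0.4]]
ptr tip top [ 0.5439 -0.1711  0.095 ] local [-0.0131  0.0224] ang 2.102
grip line end [ 0.5504 -0.1954  0.125 ] local [-0.0006  0.0006] ang 2.332
grip line out [ 0.5433 -0.1727  0.125 ] local [-0.0133  0.0206] ang 2.144
mark top [ 0.5959 -0.1746  0.09  ] local [0.038  0.0325] ang 0.707
mark scene [ 0.5944 -0.1752  0.088 ] local [0.0367 0.0315] ang 0.71
disc top [ 0.5497 -0.1952  0.095 ] local [-0.0013  0.0006] ang 2.72
vial [0.6054 0.0072 0.0868] hinge [0.6214 0.0029 0.1208]
vial [ 0.5727 -0.1145  0.0868] hinge [ 0.5887 -0.1188  0.1208]
axis [ 0.5508 -0.1961 -0.0042]
```

```bash
cat >> h.py <<'E'
from scipy.spatial.transform import Rotation as Ro
P=np.array([.5761,-.1019,0,-.2626])
def world(x,y,z):
    c,s=np.cos(P[3]),np.sin(P[3]); return np.array([P[0]+c*x-s*y,P[1]+s*x+c*y,z])
def rel(x,y,z):
    o=bot.get_obs(); q=o['tool_rot']; R=Ro.from_quat([q[1],q[2],q[3],q[0]]).as_matrix()
    h=Ro.from_euler('z',P[3]).as_matrix()
    d=R.T@(world(x,y,z)-o['eef_pos'])*1e3
    yl=h.T@R[:,1]
    return d.round(1), 'tool y in heater deg',np.degrees(np.arctan2(yl[1],yl[0])).round(2),'tool z',R[:,2].round(3)
def local():
    o=bot.get_obs(); return (Ro.from_euler('z',-P[3]).apply(o['eef_pos']-np.r_[P[:2],0])*1e3).round(1),np.round(o['contact_force'],1)
E
python3 -c "
from h import *
print(rel(.062,.113,.20)); print(rel(.062,.113,.225));print(onplane('top',[322,178],.17),onplane('scene',[370,231],.17))"
```

```text
(array([-617.5, -426.8,   31.2]), 'tool y in heater deg', np.float64(82.43), 'tool z', array([-0.001, -0.002, -1.   ]))
(array([-617.5, -426.8,    6.2]), 'tool y in heater deg', np.float64(82.43), 'tool z', array([-0.001, -0.002, -1.   ]))
[0.67980881 0.12385616 0.17      ] [0.70269269 0.11317386 0.17      ]
```

Emit:
send_rows(slide=[[-25,-17,0],[-50,-35,0],[-80,-55,0],[-110,-76,0],[-140,-97,0],[-170,-117,0],[-200,-138,0],[-230,-159,0]], roll=[0,0,0,0,0,0,0,0], claw=[0,0,0,0,0,0,0,0])

```text
t: 0.77
eef_pos: [0.4113, 0.386, 0.231]
tool_rot: [-0.0, 0.196, 0.981, -0.0]
contact_force: [0.7, -0.1, -0.7]
gripper_width: 0.0
grasp_force: 0.0
```

Emit:
send_rows(slide=[[-30,-21,0],[-60,-42,0],[-90,-63,0],[-120,-84,0],[-150,-104,0],[-180,-125,0],[-210,-146,0],[-240,-166,0]], roll=[-1,-2,-3,-4,-5,-6,-7,-7.6], claw=[0,0,0,0,0,0,0,0])

```text
t: 1.43
eef_pos: [0.5688, 0.1404, 0.231]
tool_rot: [-0.0, 0.13, 0.991, -0.0]
contact_force: [0.4, 0.3, 0.2]
gripper_width: -0.002
grasp_force: 0.0
```

```bash
python3 -c "
from h import *
print(rel(.062,.113,.19),local(),bot.get_obs()['t'])"
```

```text
(array([-131.8, -119.3,   41. ]), 'tool y in heater deg', np.float64(90.07), 'tool z', array([-0.001, -0.   , -1.   ])) (array([-69.9, 232.1, 231. ]), array([0.4, 0.3, 0.2])) 1.4333
```

Emit:
send_rows(slide=[[-25,-25,0],[-55,-55,0],[-85,-82,0],[-115,-105,0],[-132,-119,0],[-132,-119,0],[-132,-119,20],[-132,-119,41]], roll=[0,0,0,0,0,0,0,0], claw=[0,0,0,0,0,0,0,0])

```text
t: 2.1
eef_pos: [0.6659, -0.0068, 0.1907]
tool_rot: [0.001, 0.131, 0.991, 0.0]
contact_force: [-0.3, 0.5, -2.1]
gripper_width: -0.001
grasp_force: 0.0
```

```bash
python3 -c "
from h import *
import cv2
print(rel(.062,.113,.143),local())
a=cv2.resize(bot.read_camera('scene')[172:312,230:380,::-1],None,fx=4,fy=4,interpolation=cv2.INTER_CUBIC);b=cv2.resize(bot.read_camera('top')[165:265,336:472,::-1],None,fx=4,fy=4,interpolation=cv2.INTER_CUBIC)
cv2.imwrite('pics/s1.png',a)"
```

```text
(array([ 0.2, -2.2, 47.7]), 'tool y in heater deg', np.float64(89.99), 'tool z', array([ 0.002,  0.001, -1.   ])) (array([ 62.1, 115.1, 190.7]), array([-0.3,  0.5, -2.1]))
```

View pics/s1.png

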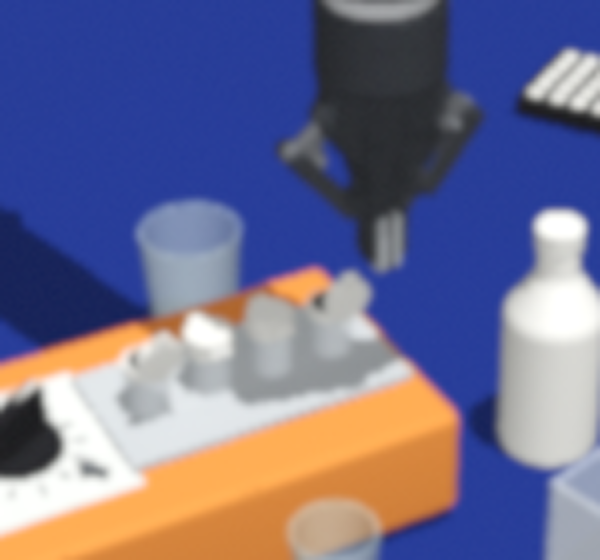

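The closed fingers (tip at crop 385,268) are above and behind the open left cap (350,292), clear of the bottle. Next I lower them, sweep towards the robot and press.

Emit:
send_rows(slide=[[0,-2,12],[0,-2,24],[0,-2,36],[0,-2,47],[0,-2,47],[6,-2,47],[12,-2,47],[18,-2,47]], roll=[0,0,0,0,0,0,0,0], claw=[0,0,0,0,0,0,0,0])

```text
t: 2.87
eef_pos: [0.647, -0.0039, 0.1439]
tool_rot: [0.0, 0.131, 0.991, 0.0]
contact_force: [-0.3, -0.2, 0.5]
gripper_width: -0.002
grasp_force: 0.0
```

Emit:
send_rows(slide=[[6,0,0],[12,0,0],[18,0,0],[24,0,0],[30,0,0],[36,0,0],[42,0,0],[44,0,0]], roll=[0,0,0,0,0,0,0,0], claw=[0,0,0,0,0,0,0,0])

```text
t: 3.53
eef_pos: [0.6033, 0.0077, 0.1431]
tool_rot: [-0.001, 0.131, 0.991, 0.0]
contact_force: [1.3, 0.2, 0.7]
gripper_width: 0.002
grasp_force: 0.6
```

```bash
python3 -c "
from h import *
print(local())"
```

```text
(array([ -2.2, 112.9, 143.1]), array([1.3, 0.2, 0.7]))
```

Emit:
send_rows(slide=[[0,0,2],[0,0,4],[0,0,6],[0,0,8],[0,0,9],[0,0,10],[0,0,11],[0,0,11]], roll=[0,0,0,0,0,0,0,0], claw=[0,0,0,0,0,0,0,0])

```text
t: 4.2
eef_pos: [0.6047, 0.0072, 0.1322]
tool_rot: [-0.0, 0.131, 0.991, -0.0]
contact_force: [1.0, -0.3, 0.7]
gripper_width: 0.002
grasp_force: 0.1
```

Emit:
send_rows(slide=[[0,0,0.5],[0,0,1],[0,0,1.5],[0,0,2],[0,0,2],[0,0,2],[0,0,2],[0,0,2]], roll=[0,0,0,0,0,0,0,0], claw=[0,0,0,0,0,0,0,0])

```text
t: 4.87
eef_pos: [0.6048, 0.0072, 0.1319]
tool_rot: [0.0, 0.131, 0.991, 0.0]
contact_force: [-6.8, 0.7, 15.2]
gripper_width: 0.003
grasp_force: 7.7
```

The cap stopped at 0.1319 m with 15 N on the tool, so it is shut. Now the second vial.

Emit:
send_rows(slide=[[0,0,-25],[0,0,-50],[-15,-30,-60],[-30,-60,-60],[-45,-90,-60],[-63,-126,-60],[-63,-126,-60],[-63,-126,-60]], roll=[0,0,0,0,0,0,0,0], claw=[0,0,0,0,0,0,0,0])

```text
t: 5.53
eef_pos: [0.6327, -0.1349, 0.1901]
tool_rot: [0.0, 0.134, 0.991, -0.001]
contact_force: [0.7, 0.7, -1.0]
gripper_width: 0.001
grasp_force: 0.0
```

```bash
python3 -c "
from h import *
print(rel(.062,-.013,.143),local())"
```

```text
(array([ 1.2,  4.2, 47.1]), 'tool y in heater deg', np.float64(89.69), 'tool z', array([ 0.   , -0.002, -1.   ])) (array([ 63.2, -17.1, 190.1]), array([ 0.7,  0.7, -1. ]))
```

Emit:
send_rows(slide=[[0,0,12],[0,0,24],[0,0,36],[0,0,47],[0,0,47],[6,0,47],[12,0,47],[18,0,47]], roll=[0,0,0,0,0,0,0,0], claw=[0,0,0,0,0,0,0,0])

```text
t: 6.2
eef_pos: [0.6152, -0.1259, 0.1438]
tool_rot: [0.0, 0.131, 0.991, 0.0]
contact_force: [0.1, 0.3, -0.1]
gripper_width: 0.001
grasp_force: 0.0
```

```bash
python3 -c "
from h import *
print(local())"
```

```text
(array([ 44. , -13.1, 143.8]), array([ 0.1,  0.3, -0.1]))
```

Emit:
send_rows(slide=[[6,0,0],[12,0,0],[18,0,0],[24,0,0],[30,0,0],[36,0,0],[42,0,0],[44,0,0]], roll=[0,0,0,0,0,0,0,0], claw=[0,0,0,0,0,0,0,0])

```text
t: 6.87
eef_pos: [0.5716, -0.1143, 0.143]
tool_rot: [-0.001, 0.131, 0.991, 0.0]
contact_force: [0.0, 0.2, 0.7]
gripper_width: -0.0
grasp_force: 0.6
```

```bash
python3 -c "
from h import *
print(local())"
```

```text
(array([ -1.2, -13.1, 143. ]), array([0. , 0.2, 0.7]))
```

Emit:
send_rows(slide=[[0,0,2],[0,0,4],[0,0,6],[0,0,8],[0,0,9],[0,0,10],[0,0,11],[0,0,11]], roll=[0,0,0,0,0,0,0,0], claw=[0,0,0,0,0,0,0,0])

```text
t: 7.53
eef_pos: [0.5729, -0.1147, 0.1322]
tool_rot: [-0.0, 0.131, 0.991, 0.0]
contact_force: [0.3, -0.1, 0.1]
gripper_width: -0.001
grasp_force: 0.1
```

Emit:
send_rows(slide=[[0,0,0.5],[0,0,1],[0,0,1.5],[0,0,2],[0,0,2],[0,0,2],[0,0,2],[0,0,2]], roll=[0,0,0,0,0,0,0,0], claw=[0,0,0,0,0,0,0,0])

```text
t: 8.2
eef_pos: [0.5731, -0.1147, 0.1319]
tool_rot: [0.0, 0.131, 0.991, 0.0]
contact_force: [-6.5, 1.3, 16.6]
gripper_width: -0.001
grasp_force: 8.2
```

Emit:
send_rows(slide=[[0,0,-25],[0,0,-50],[20,-10,-70],[50,-30,-75],[80,-50,-75],[110,-70,-75],[130,-85,-75],[130,-85,-75]], roll=[0,0,7,14,21,28,35,42], claw=[0,0,0.6,0.6,0.6,0.6,0.6,0.6], force=40)

```text
t: 8.87
eef_pos: [0.4202, -0.1653, 0.2048]
tool_rot: [-0.001, 0.482, 0.876, -0.0]
contact_force: [-0.5, 0.8, -0.5]
gripper_width: 0.602
grasp_force: 0.0
```

```bash
python3 - <<'E'
from h import *
import cv2
print(local(),bot.get_obs()['q'],rel(0,-.0975,.15))
a=cv2.resize(bot.read_camera('scene')[232:342,198:350,::-1],None,fx=4,fy=4,interpolation=cv2.INTER_CUBIC)
b=cv2.resize(bot.read_camera('top')[180:260,336:472,::-1],(608,358),interpolation=cv2.INTER_CUBIC)
cv2.imwrite('pics/v2.png',cv2.resize(np.vstack([a,b]),None,fx=.74,fy=.74))
E
```

```text
(array([-134.1, -101.7,  204.8]), array([-0.5,  0.8, -0.5])) [-0.18447626  0.13858727  0.46602206  2.11928305 -0.07971196  0.90226495
  0.89154962] (array([-95.9,  93.9,  54.5]), 'tool y in heater deg', np.float64(47.37), 'tool z', array([-0.002,  0.001, -1.   ]))
```

View pics/v2.png

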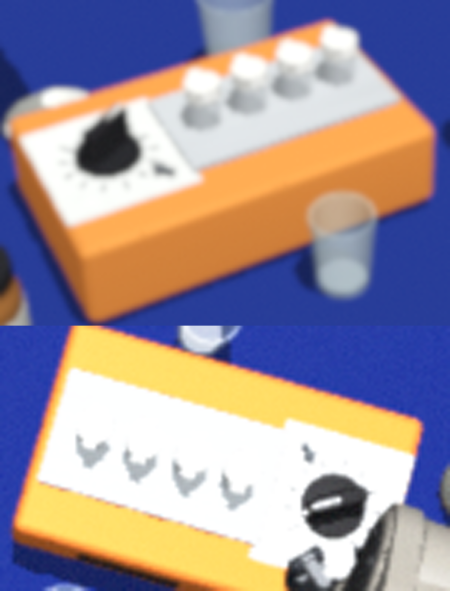

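All four caps are down flat. The dial pointer in the lower image goes from (335,500) to (305,508), and its marker is at (308,453). Next I'll go over the dial.

Emit:
send_rows(slide=[[-15,15,0],[-35,35,0],[-55,55,0],[-75,75,0],[-94,91,0],[-94,91,20],[-94,91,40],[-94,91,50]], roll=[2,4,6,8,10,12,14,16], claw=[0.6,0.6,0.6,0.6,0.6,0.6,0.6,0.6])

```text
t: 9.63
eef_pos: [0.5533, -0.1914, 0.1526]
tool_rot: [-0.001, 0.594, 0.805, -0.001]
contact_force: [-0.0, -0.2, -0.7]
gripper_width: 0.599
grasp_force: 0.0
```

```bash
python3 - <<'E'
from h import *
bot.read_camera('top');bot.read_camera('top');bot.read_camera('top')
print(local(),rel(0,-.0975,.103))
E
```

```text
(array([  0.9, -92.9, 154.5]), array([ 0.2, -0.4,  1.3])) (array([-3.4, -3.1, 51.6]), 'tool y in heater deg', np.float64(32.2), 'tool z', array([-0.002,  0.   , -1.   ]))
```

Emit:
send_rows(slide=[[-3,-3,0],[-3,-3,10],[-3,-3,22],[-3,-3,34],[-3,-3,44],[-3,-3,51],[-3,-3,51],[-3,-3,51]], roll=[0,0,0,0,0,0,0,0], claw=[0.6,0.6,0.6,0.6,0.6,0.6,0.6,0.6])

```text
t: 10.45
eef_pos: [0.5506, -0.1961, 0.1036]
tool_rot: [-0.001, 0.595, 0.804, -0.0]
contact_force: [0.5, 0.2, 0.1]
gripper_width: 0.599
grasp_force: 0.0
```

Emit:
send_rows(slide=[[0,0,0],[0,0,0],[0,0,0],[0,0,0],[0,0,0],[0,0,0],[0,0,0],[0,0,0]], roll=[0,0,0,0,0,0,0,0], claw=[0.3,0.2,0.1,0,0,0,0,0], force=40)

```text
t: 11.12
eef_pos: [0.5502, -0.1967, 0.105]
tool_rot: [-0.0, 0.595, 0.804, -0.0]
contact_force: [-3.5, 0.1, 6.1]
gripper_width: 0.155
grasp_force: 39.9
```

```bash
python3 - <<'E'
from h import *
o=bot.get_obs();print(local(),o['contact_force'],o['torque'],o['q'][6],rel(0,-.0975,.103))
E
```

```text
(array([ -0.4, -98.3, 105. ]), array([-3.5,  0.1,  6.1])) [-3.47917085  0.07413139  6.12541064] [0.00869464 0.78069877 0.00473575] 0.8061610632005085 (array([0.4, 0.8, 2. ]), 'tool y in heater deg', np.float64(31.99), 'tool z', array([-0.001, -0.   , -1.   ]))
```

The dial is gripped (width 13 mm). I'll lift 3 mm to relieve contact with the disc, then turn 81° clockwise, which is +roll.

Emit:
send_rows(slide=[[0,0,-3],[0,0,-3],[0,0,-3],[0,0,-3],[0,0,-3],[0,0,-3],[0,0,-3],[0,0,-3]], roll=[2,7,12,18,24,30,36,40], claw=[0,0,0,0,0,0,0,0])

```text
t: 11.78
eef_pos: [0.5492, -0.1965, 0.1054]
tool_rot: [-0.0, 0.836, 0.549, -0.002]
contact_force: [1.5, -4.0, -18.4]
gripper_width: 0.15
grasp_force: 43.4
```

```bash
python3 - <<'E'
from h import *
o=bot.get_obs();print(local(),o['torque'],o['q'],rel(0,-.0975,.103))
E
```

```text
(array([ -1.4, -98.4, 105.4]), array([  1.5,  -4. , -18.4])) [-0.90717479 -0.41223164  0.0037673 ] [-0.23386213  0.55399332  0.63090198  1.91709433 -0.43778359  0.81359112
  0.22664979] (array([1.1, 1.3, 2.4]), 'tool y in heater deg', np.float64(-8.29), 'tool z', array([-0.003, -0.001, -1.   ]))
```

Emit:
send_rows(slide=[[0,0,2],[0,0,2],[0,0,2],[0,0,2],[0,0,2],[0,0,2],[0,0,2],[0,0,2]], roll=[6,12,18,24,30,36,41,41], claw=[0,0,0,0,0,0,0,0])

```text
t: 12.45
eef_pos: [0.5488, -0.1961, 0.1052]
tool_rot: [-0.001, 0.975, 0.222, -0.002]
contact_force: [-6.3, 0.1, 4.8]
gripper_width: 0.154
grasp_force: 46.4
```

```bash
python3 - <<'E'
from h import *
bot.read_camera('top')
o=bot.get_obs();print(local(),o['torque'],rel(0,-.0975,.103))
E
```

```text
(array([ -1.9, -98. , 105.2]), array([-6.8,  0.4,  3.1])) [ 0.16861248  1.26658791 -0.0394025 ] (array([1.7, 0.8, 2.2]), 'tool y in heater deg', np.float64(-49.08), 'tool z', array([-0.004,  0.001, -1.   ]))
```

Emit:
send_rows(slide=[[0,0,0],[0,0,0],[0,0,0],[0,0,0],[0,0,0],[0,0,0],[0,0,-5],[0,0,-10]], roll=[0,0,0,0,0,0,0,0], claw=[0.3,0.5,0.5,0.5,0.5,0.5,0.5,0.5])

```text
t: 13.17
eef_pos: [0.5508, -0.1961, 0.1155]
tool_rot: [-0.0, 0.974, 0.225, -0.0]
contact_force: [0.1, 1.1, -0.6]
gripper_width: 0.502
grasp_force: 0.0
```

Emit:
send_rows(slide=[[0,0,-20],[0,0,-40],[0,0,-65],[0,0,-90],[0,0,-110],[50,-30,-130],[90,-60,-130],[130,-80,-130]], roll=[0,0,0,0,0,0,0,0], claw=[0.5,0.5,0.5,0.5,0.5,0.5,0.5,0.5])

```text
t: 13.83
eef_pos: [0.6167, -0.0917, 0.2467]
tool_rot: [-0.0, 0.975, 0.224, 0.002]
contact_force: [0.8, -1.0, -0.2]
gripper_width: 0.503
grasp_force: 0.0
```

```bash
python3 - <<'E'
from h import *
import cv2
print(local())
a=cv2.resize(bot.read_camera('scene')[232:342,198:350,::-1],None,fx=5,fy=5,interpolation=cv2.INTER_CUBIC)
b=cv2.resize(bot.read_camera('top')[205:265,400:476,::-1],None,fx=10,fy=10,interpolation=cv2.INTER_CUBIC)
cv2.imwrite('pics/s3.png',a);cv2.imwrite('pics/t3.png',b)
E
```

```text
(array([ 36.6,  20.3, 246.7]), array([ 0.8, -1. , -0.2]))
```

View pics/s3.png

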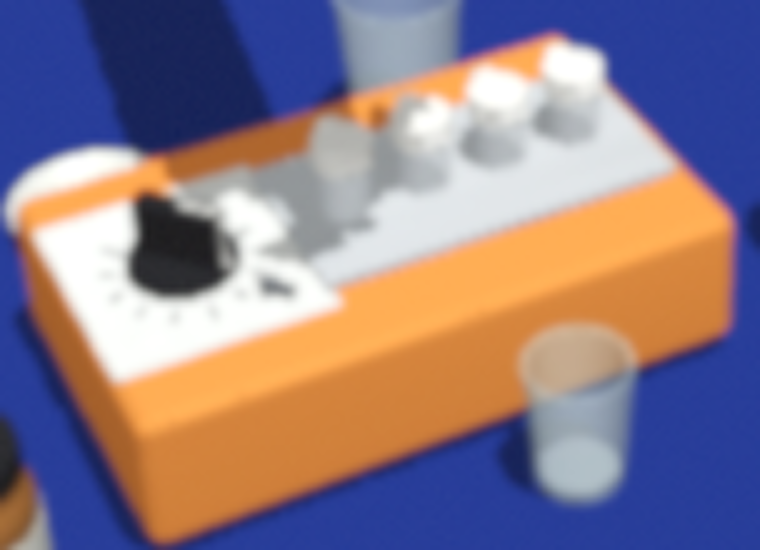

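View pics/t3.png

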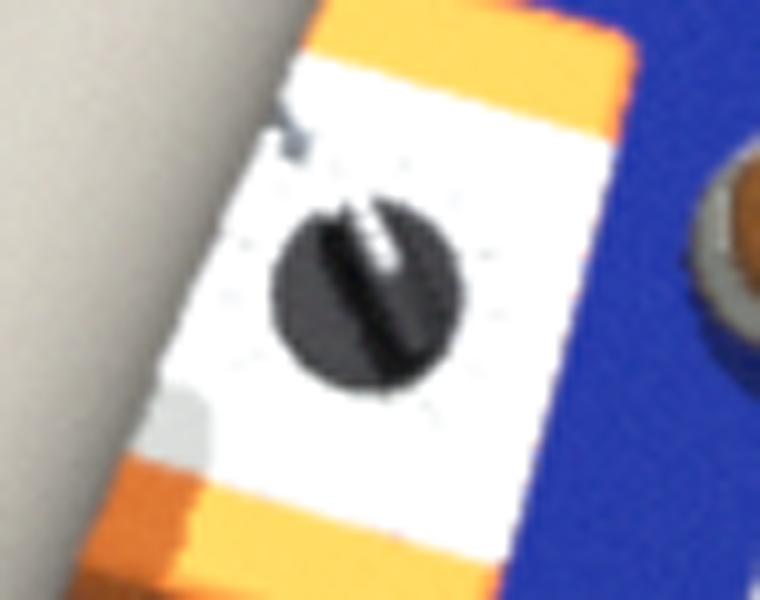

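```bash
python3 - <<'E'
from h import *
tt=lambda u,v:np.array([(u+.5)/10-.5+400,(v+.5)/10-.5+205])
c=onplane('top',tt(368,295),.095)
for nm,p,z in [('bar out',(358,203),.125),('bar in',(391,268),.125),('rim',(345,207),.095),('mark tip',(297,155),.09),('mark mid',(290,138),.09)]:
    w=onplane('top',tt(*p),z); d=(w-c)[:2]; print(nm,w.round(4),d.round(4),np.arctan2(d[1],d[0]).round(3))
a,b=[onplane('top',tt(*p),.125) for p in((358,203),(391,268))]; d=(a-b)[:2]; print('line dir',np.arctan2(d[1],d[0]).round(3), 'expect marker world',.708-.2626)
E
```

```text
bar out [ 0.5704 -0.1859  0.125 ] [0.0202 0.0088] 0.412
bar in [ 0.5528 -0.1948  0.125 ] [ 0.0026 -0.    ] -0.011
rim [ 0.5746 -0.1885  0.095 ] [0.0244 0.0063] 0.251
mark tip [ 0.5898 -0.1762  0.09  ] [0.0396 0.0186] 0.438
mark mid [ 0.5945 -0.1743  0.09  ] [0.0444 0.0205] 0.433
line dir 0.467 expect marker world 0.44539999999999996
```

The pointer (0.41–0.47 rad in world) matches the marker (0.44), and all the caps are flat. The arm is clear of everything.

```bash
python3 -c "
from station import bot
print(bot.hand_in())"
```

```text
the job is handed in; nothing more can be done
None
```

I pressed both open caps shut, turned the dial to within about 0.03 rad of the marker by my camera measurement (limit 0.105), let go with the arm clear, and handed the job in; no verdict came back.

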